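# Draw the spring comparator's rod to its length mark and hold

## Robot

A 6-joint arm with a two-finger parallel gripper is mounted at the origin on the work surface. World frame = base frame: x ahead of the robot, y to its left, z up, the work surface at z = 0. Lengths are in m, angles in rad, forces in N, time in s.
With the tool pointing down it reaches from about 0.25 to 0.725 m from the base axis. Payload 4 kg.
Tool frame: the origin (TCP) lies at the very end of the fingers, on their centre line; the grasp point (between the pads) lies 19 mm behind it; z points along the fingers, y is the line along which they close (so a half turn about z gives the same grasp; the last joint's range is limited). The gripper opens to 85 mm and grips with 20 to 120 N. Pads are 22 mm wide; open, the fingers measure 114 mm over their backs; the gripper's body (76 mm by 85 mm) begins 54 mm behind the grasp point. The pads swing forward as they close: fully open they stand 13 mm farther back than shut.
Start: joints at [-1.19, 0.241, 0.005, 1.335, 0, 1.571], TCP at [0.186, -0.464, 0.208] pointing down, gripper open.
Joint ranges: [-2.72, 2.72], [-1.05, 1.87], [-1.09, 1.28], [-1.99, 2.15], [-1.42, 1.44], [-3.14, 3.14]. Speed limits (rad/s): [2.79, 2.79, 3.14, 3.14, 3.14, 3.14].

## Interface

Orientations are given as a unit quaternion [x, y, z, w].
In Python, from workcell import telemetry, vision, workorder gives the robot as it stands.
- The arm moves only by the shell command python3 -m inch 'ROWS'. ROWS is JSON, a list of rows, each a list of 3 entries, a list of its own where there are three numbers: the turn, a rotation vector about the tool's x, y, z scaled (see below), then the shift along the tool's x, y, z scaled (see below), then the closure, from -1 (fully open) to 1 (shut). A call has 1 to 10 rows; each row shifts and turns the commanded pose from where the row before left it, along the tool's axes as they then stand; what a row does not reach is not made up. The controller multiplies each number of a shift by 0.3 m and each number of a turn by 360 degrees. A row lasts 1/12 s, in which the tool goes at most 41.7 mm and 7.16 degrees, less where a joint would pass 70% of its speed; a pose out of reach is approached as far as the arm can. A call with a number of a shift or a turn outside -1 to 1 is refused whole. A call with a gripper value outside its range is refused whole. The fingers move at their own pace and stop on an object; the grip force is fixed at half the most. Time passes only in rows, so rows that do not move let the fingers close. It gives the time, the measured TCP pose, the force, the opening and the grip force at its end, in the units of the state.
- telemetry.get_obs(): the state, without advancing time (a new reading comes with each control period).
- vision.camera(name): name is "scene" or "top" or "wrist"; returns a dict with "img" (420x560x3 uint8, red, green, blue), "fov_y" (degrees; the focal length in pixels is half the picture's height over the tangent of half this angle, whatever the lens; pixels are square), "cx", "cy" (the principal point, pixels), "pose" (4x4, takes a point from camera to world coordinates). Camera axes: x right, y up, looking along -z (the intrinsics and any distortion apply to the point x, -y, -z); pixel columns grow to the right and rows downward; lengths in m; the calibration is good to about 2 mm. The wrist camera is an equidistant fisheye: a pixel r from the principal point sees the ray r / f radians off the axis. A picture is of the moment at which its call begins. There is no depth.
- workorder.job_done(): hands the job in; it is judged then, once.
The state is a dict: "clock": time; "joint_pos": joint angles; "joint_vel": joint speeds; "tau": joint torques, N m; "eef_pos": TCP position; "tool_rot": TCP orientation; "ft_force": force on the tool from outside, world axes, zero at the start; "ft_torque": the same for the moment, N m; "grip_width": finger opening in m; "grasp_force": force on a finger pad.
Only numpy, scipy, OpenCV 4.12 (cv2) and the standard library are available. Lean on these libraries where they do the work, as an engineer would, in place of code of your own. Each camera call takes 0.05 s, during which the arm holds its last target. There are 200 camera calls.

## Task

Check the clutch spring in the bench spring comparator: swing the arrest lever over, away from the robot, so that the beam comes free and tips onto its stop, then swing it fully back so that the beam is held level again. With the beam arrested, pull the sprung telescoping rod out by its spool-shaped handle until its collar stands level with the blade of the length mark, and finish while holding it there in the gripper, still, for the reading. Leave the nut, the drum, the hub, the jar and the wrench where they are.

Things in the scene. Friction and masses are not known exactly. Their poses are not given: they have to be found in the camera images.
- comparator: Grey steel base plate of the spring comparator, 12 mm thick, fixed. Origin on the desk; its x points away from the robot, y to the robot's left. In its frame (mm): plate x -110..60, y -130..150; beam along y at x 25 on a pillar, top 165 high; arrest lever at the beam's left end; 36 mm tube along y at x -75, axis 75 high, mouth at y -30, out of which the pull rod slides towards -y.
- arrest_lever (a joint): Angle of the arrest lever, rad, about an axle along comparator y. 0 to 0.1 as found: it leans 0.5 rad towards the robot (-x) and its pin holds the beam level. It grows as the knob swings over to comparator +x; 1.0 is the far stop (leaning 0.5 rad away), beam free. It stays where it is left; about 2 N at the knob moves it.
- lever_axle (a point): Point on the axle of the arrest lever, 100 mm above the desk, directly in line with the knob (same comparator y).
- lever_knob (a point): Centre of the lever's black knob: cylinder 22 mm in diameter, 24 mm long along comparator y, on a 10 mm bar, 90 mm from the axle, 179 mm above the desk when arrested and 190 mm at mid swing. Pinch it from above across its length (fingers closing along comparator y). Nothing within 100 mm of it is over 165 mm high.
- beam (a joint): Tilt of the beam, rad: about 0 (within 0.03) level on the arrest pin, 0.11 tipped with its left (+y) end down onto its stop; it tips by its own weight once the lever is beyond about 0.75 rad, and the returning lever lifts it level again.
- pull_rod (a joint): Draw of the telescoping pull rod out of its tube, m: 0 as found (sprung home), 0.09 at the end stop; grows towards comparator -y. The inner spring pulls back with about 4.5 N at 0 plus 150 N/m (about 13 N at 0.055). It springs home when let go.
- rod_collar (a point): Centre of the collar on the pull rod, on the rod's axis 75 mm above the desk: a disc 26 mm in diameter, 10 mm wide along the rod, on the bare 14 mm rod; it moves with the rod.
- rod_handle (a point): Centre of the rod's black spool-shaped handle, on the rod's axis 75 mm above the desk, 105 mm beyond the collar (towards comparator -y); moves with the rod. Waist 20 mm in diameter, 34 mm long, between flanges 32 mm in diameter. Grip the waist from above, fingers closing along comparator x; the space below is free for the tips.
- length_mark: The length mark: steel upright with a 3 mm thick blade at its top, clamped to the plate beside the rod on its far (+x) side. It cannot move. Origin under its foot on the plate; axes parallel to the comparator's; the blade lies in its plane y = 0. Where it stands along the rod differs each time (30 to 60 mm of draw).
- mark_tip (a point): Tip of the length mark's blade, which points at the rod 18 mm from the rod's axis, 75 mm above the desk. The collar is at the mark when collar and tip have the same comparator y.
- axle_nut: Bystander: brass hexagon nut 34 mm across flats, 16 mm high, lying on the comparator plate between tube and beam. Origin under its centre.
- shift_drum: Bystander: black upright drum 48 mm in diameter, 102 mm high, on the desk between comparator and robot. Origin under its centre.
- rear_hub: Bystander: rust-streaked steel hub 124 mm in diameter, 120 mm high, on the left of the desk. Origin under its centre.
- amber_jar: Bystander: amber glass jar 72 mm in diameter, 100 mm high, beyond the comparator, to the right. Origin under its centre.
- wrench: Bystander: steel wrench lying flat on the right of the desk.

How it is judged:
By the outcome, as a careful person would: the job done as asked, in the order asked, and still so for the second after the job is handed in, while the arm keeps its last pose, push and grip.
It also fails if it takes over 51 s, if anything falls off the work surface, if the arm or the gripper's body presses on something with over 40 N, if the wrist force passes 120 N, or if a joint passes its speed limit or range.

## Working session

There is one attempt and no reset: what is moved stays moved. The work goes in short steps, Python scripts to look and compute and a shell command to move; the robot and the scene stay as the last step left them, time stands still between calls to the robot, and variables do not carry over. Pictures are saved under pics/ and viewed, at most 10 in all, crops included, and the job is handed in when it is done.

```bash
mkdir -p pics; ls; cat > h.py <<'E'
import numpy as np, cv2
from workcell import telemetry, vision, workorder
def snap(n,fn):
    c=vision.camera(n); cv2.imwrite(fn,c['img'][...,::-1]); np.savez(fn+'.npz',**{k:c[k] for k in('img','fov_y','cx','cy','pose')},fish=(n=='wrist')); return c
def ray(fn,u,v):
    c=np.load(fn+'.npz'); f=210/np.tan(np.radians(c['fov_y'])/2); x,y=u-c['cx'],v-c['cy']
    if c['fish']:
        r=np.hypot(x,y); t=r/f; d=np.array([x/r*np.sin(t),-y/r*np.sin(t),-np.cos(t)])
    else:
        d=np.array([x/f,-y/f,-1]); d/=np.linalg.norm(d)
    P=c['pose']; return P[:3,3],P[:3,:3]@d
def tri(*obs):
    A=0;b=0
    rs=[ray(*o) for o in obs]
    for o,d in rs:
        M=np.eye(3)-np.outer(d,d);A=A+M;b=b+M@o
    p=np.linalg.solve(A,b); return p,[np.linalg.norm(np.cross(p-o,d)) for o,d in rs]
def atz(fn,u,v,z):
    o,d=ray(fn,u,v); return o+d*(z-o[2])/d[2]
def proj(fn,p):
    c=np.load(fn+'.npz'); f=210/np.tan(np.radians(c['fov_y'])/2);q=np.linalg.inv(c['pose'])@np.r_[p,1]
    x,y,z=q[0],-q[1],-q[2]
    if c['fish']:
        r=np.hypot(x,y);t=np.arctan2(r,z);return c['cx']+f*t*x/r,c['cy']+f*t*y/r
    return c['cx']+f*x/z,c['cy']+f*y/z
E
python3 - <<'E'
from h import *
ims=[snap(n,f'pics/{n}0.png') for n in('scene','top','wrist')]
for c in ims: print(c['fov_y'],c['cx'],c['cy'],c['pose'].round(3).tolist())
o=telemetry.get_obs();print(o['clock'],o['eef_pos'],o['tool_rot'],o['grip_width'])
E
```

```text
pics
57.77687657766279 273.3431223151346 213.63359754799916 [[-0.863, -0.431, 0.262, 0.831], [0.505, -0.74, 0.445, 0.441], [0.002, 0.516, 0.856, 0.985], [0.0, 0.0, 0.0, 1.0]]
50.57242476128684 275.9925285702559 214.3245016763234 [[-0.021, 0.982, -0.186, 0.334], [-0.999, -0.025, -0.021, -0.012], [-0.025, 0.186, 0.982, 1.539], [0.0, 0.0, 0.0, 1.0]]
65.70646984690485 279.1738786882381 212.41215753123663 [[0.372, 0.882, 0.289, 0.26], [-0.928, 0.354, 0.114, -0.434], [-0.002, -0.31, 0.951, 0.372], [0.0, 0.0, 0.0, 1.0]]
0.15 [ 0.18564389 -0.46367977  0.20679688] [ 9.81929384e-01  1.89245772e-01 -1.52284894e-04 -8.36881522e-04] 0.08542527647227055
```

View pics/scene0.png

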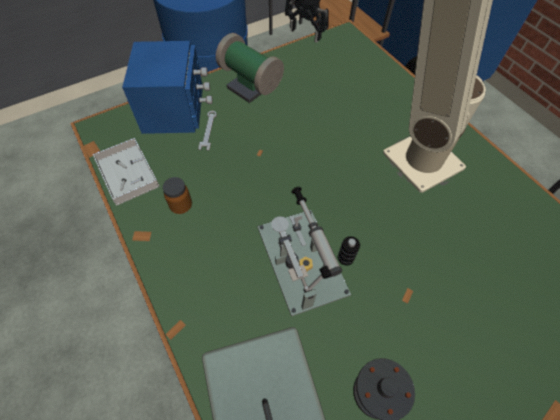

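View pics/top0.png

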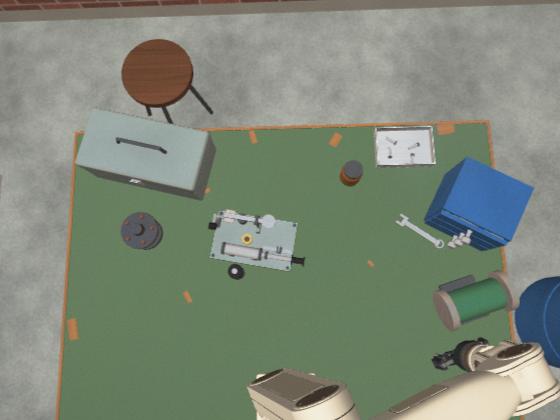

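The comparator sits at about (253,240) in the top view and (300,260) in the scene view. The handle is at about (297,261) in the top view, and the knob at (212,226). I'll enlarge both.

```bash
python3 - <<'E'
import cv2,numpy as np
t=cv2.imread('pics/top0.png')[200:285,200:312];s=cv2.imread('pics/scene0.png')[180:315,250:365]
cv2.imwrite('pics/c1.png',cv2.resize(t,None,fx=7,fy=7,interpolation=cv2.INTER_CUBIC))
cv2.imwrite('pics/c2.png',cv2.resize(s,None,fx=4.4,fy=4.4,interpolation=cv2.INTER_CUBIC))
E
```

```text
(no output)
```

View pics/c1.png

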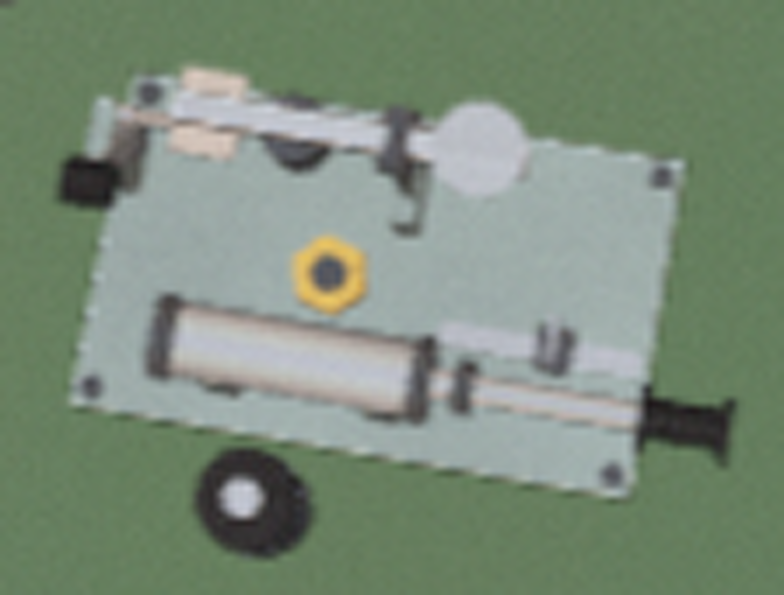

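View pics/c2.png

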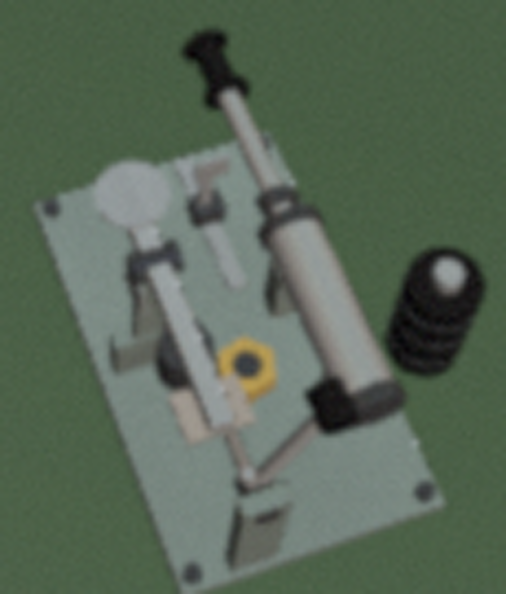

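```bash
cat >> h.py <<'E'
T=lambda X,Y:('pics/top0.png',200+X/7-.43,200+Y/7-.43)
S=lambda X,Y:('pics/scene0.png',250+X/4.4-.39,180+Y/4.4-.39)
E
python3 - <<'E'
from h import *
np.set_printoptions(precision=4,suppress=True)
for n,a,b in [('knob',(88,181),(332,403)),('handle',(687,421),(215,68)),('collar',(462,387),(278,205)),('mark',(555,350),(207,208)),('pan',(480,148),(133,195)),('nut',(329,272),(247,362))]:
    print(n,*tri(T(*a),S(*b)))
M=np.array([[60,150],[60,-130],[-110,-130],[-110,150]])/1e3
for f,px in((T,[(135,78),(685,160),(632,495),(70,403)]),(S,[(185,592),(33,207),(270,135),(445,505)])):
    W=np.array([atz(*f(*p),.012)[:2] for p in px]);print(W)
    c=W.mean(0);m=M.mean(0);A=(M-m)@[1,1j];B=(W-c)@[1,1j];r=np.vdot(A,B);th=np.angle(r)
    R=np.array([[np.cos(th),-np.sin(th)],[np.sin(th),np.cos(th)]]);t=c-R@m
    print('yaw',th,'scale',abs(r)/np.vdot(A,A).real,'org',t)
    for n,p in dict(axle=[25,0],handle=[-75,-30]).items(): print(n,R@(np.array(p)/1e3)+t)
E
```

```text
knob [0.5613 0.2149 0.1836] [np.float64(0.0009237219880357965), np.float64(0.0009237219880357661)]
handle [ 0.4582 -0.0493  0.0737] [np.float64(0.0004829262405480977), np.float64(0.0004829262405480037)]
collar [0.4773 0.056  0.0698] [np.float64(0.000936839747339353), np.float64(0.0009368397473393462)]
mark [0.4993 0.0126 0.0185] [np.float64(0.0008171932440618869), np.float64(0.0008171932440619378)]
pan [0.5772 0.0426 0.1512] [np.float64(0.0004114839714546222), np.float64(0.00041148397145479457)]
nut [0.5392 0.1221 0.0286] [np.float64(0.0010189354148258164), np.float64(0.0010189354148259875)]
[[ 0.6412  0.221 ]
 [ 0.5926 -0.0534]
 [ 0.4277 -0.0227]
 [ 0.4789  0.2526]]
yaw -0.18187114804944826 scale 0.9928782266668675 org [0.5579 0.085 ]
axle [0.5825 0.0805]
handle [0.4787 0.0691]
[[ 0.6454  0.2203]
 [ 0.5971 -0.0498]
 [ 0.4302 -0.0175]
 [ 0.4826  0.2543]]
yaw -0.1876024328373101 scale 0.9854815924948152 org [0.5615 0.0873]
axle [0.5861 0.0827]
handle [0.4823 0.0718]
```

The triangulated points match the text: knob z 0.184 against 0.179, handle z 0.074, collar 107 mm from the handle, and plate yaw about -0.184. I'll lift, turn to the comparator frame and travel, looking on the way.

```bash
python3 -m inch '[[[0,0,0.0179],[0,0,-0.06],-1],[[0,0,0.0179],[0,0,-0.06],-1],[[0,0,0.0179],[0,0,-0.06],-1],[[0,0,0.0179],[0,0,0],-1],[[0,0,0.0179],[0,0,0],-1],[[0,0,0],[0.0407,-0.1227,0],-1],[[0,0,0],[0.0407,-0.1227,0],-1],[[0,0,0],[0.0407,-0.1227,0],-1],[[0,0,0],[0.0407,-0.1227,0],-1],[[0,0,0],[0.0407,-0.1227,0],-1]]' && python3 -m inch '[[[0,0,0],[0.0407,-0.1227,0],-1],[[0,0,0],[0.0407,-0.1227,0],-1],[[0,0,0],[0.0407,-0.1227,0],-1],[[0,0,0],[0.0407,-0.1227,0],-1],[[0,0,0],[0.0407,-0.1227,0],-1],[[0,0,0],[0.0407,-0.1227,0],-1],[[0,0,0],[0.0407,-0.1227,0],-1],[[0,0,0],[0.0407,-0.1227,0],-1],[[0,0,0],[0,0,0],-1],[[0,0,0],[0,0,0],-1]]'
python3 -c "
from h import *
snap('wrist','pics/w1.png')
i=cv2.imread('pics/w1.png');cv2.imwrite('pics/w1b.png',cv2.resize(i,(800,600),interpolation=cv2.INTER_CUBIC))"
```

```text
clock: 0.98
eef_pos: [0.2793, -0.2925, 0.2612]
tool_rot: [0.996, -0.091, -0.0, -0.0]
ft_force: [1.7, 0.1, 0.7]
grip_width: 0.0853
grasp_force: 0.0
clock: 1.82
eef_pos: [0.423, -0.0525, 0.2613]
tool_rot: [0.997, -0.071, 0.0, -0.013]
ft_force: [0.3, -0.2, 0.1]
grip_width: 0.0856
grasp_force: 0.0
```

View pics/w1b.png

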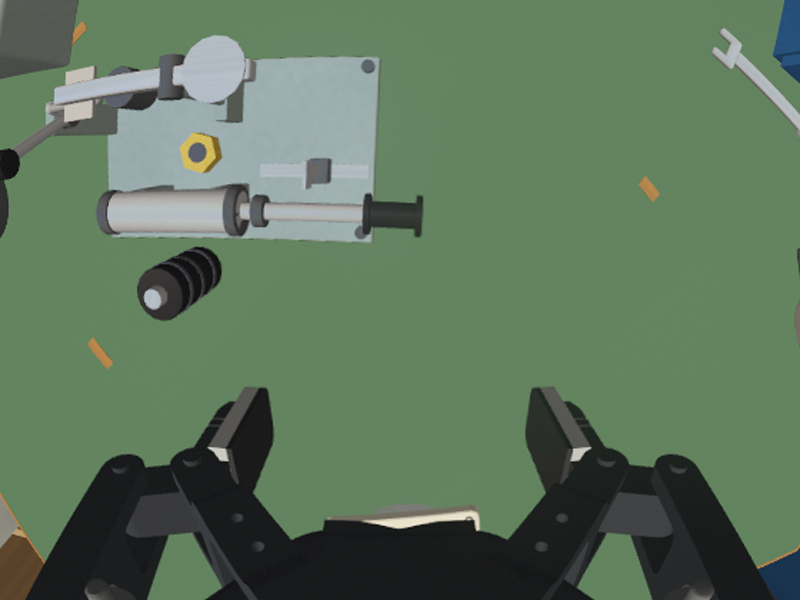

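The wrist view shows (800 px scale) the handle waist at (394,215), the collar at (259,210), the mark blade's end at about (307,186) and the knob at (8,163). The arm fell a little short of the target, so I'll check the pose and combine the views.

```bash
cat >> h.py <<'E'
from scipy.spatial.transform import Rotation as Ro
np.set_printoptions(precision=4,suppress=True)
def st():
    o=telemetry.get_obs();R=Ro.from_quat(o['tool_rot']).as_matrix();print(o['clock'],o['eef_pos'],'w',o['grip_width'],'f',o['ft_force'],'q',o['joint_pos']);print(R);return o['eef_pos'],R
W1=lambda X,Y:('pics/w1.png',X*.7-.15,Y*.7-.15)
org=np.array([.5597,.086,0]);yaw=-.184
RC=Ro.from_euler('z',yaw).as_matrix()
comp=lambda p:RC.T@(p-org)
def turn(yaw_t):  # rotvec about tool axes /2pi to reach down tool with x-angle yaw_t
    p,R=st();Rt=np.array([[np.cos(yaw_t),np.sin(yaw_t),0],[np.sin(yaw_t),-np.cos(yaw_t),0],[0,0,-1]])
    print('turn',Ro.from_matrix(R.T@Rt).as_rotvec()/2/np.pi)
E
python3 - <<'E'
from h import *
turn(-.184)
for n,a,b,c in [('knob',(88,181),(332,403),(8,163)),('handle',(687,421),(215,68),(394,215)),('collar',(462,387),(278,205),(259,210))]:
    for k in ((T(*a),S(*b),W1(*c)),(T(*a),W1(*c))):
        p,r=tri(*k);print(n,p,comp(p),np.array(r))
for z in (.075,):
    print('tip',comp(atz(*W1(307,186),z)))
    print('col',comp(atz(*W1(259,210),z)));print('han',comp(atz(*W1(394,215),z)))
for p in ((108,236),(110,55),(379,56),(373,242)): print(comp(atz(*W1(*p),.012)))
E
```

```text
1.8667 [ 0.4225 -0.0531  0.2614] w 0.08553257393855568 f [-0.0116 -0.2891 -0.4862] q [-0.1443  0.0758 -0.0535  1.4432  0.0251  3.1407]
[[ 0.9897 -0.1429  0.0019]
 [-0.1429 -0.9894  0.0251]
 [-0.0018 -0.0251 -0.9997]]
turn [-0.004   0.0004  0.0065]
knob [0.5616 0.2138 0.1771] [-0.0215  0.126   0.1771] [0.0028 0.0022 0.0025]
knob [0.5636 0.2177 0.1709] [-0.0203  0.1301  0.1709] [0.0007 0.0007]
handle [ 0.4586 -0.049   0.0741] [-0.0747 -0.1513  0.0741] [0.0008 0.0004 0.0007]
handle [ 0.4584 -0.0488  0.0685] [-0.0749 -0.151   0.0685] [0.0004 0.0004]
collar [0.4783 0.0565 0.0712] [-0.0746 -0.0439  0.0712] [0.0018 0.0006 0.0016]
collar [0.4783 0.0575 0.0673] [-0.0748 -0.0429  0.0673] [0.0015 0.0015]
tip [-0.0536 -0.0835  0.075 ]
col [-0.0727 -0.0445  0.075 ]
han [-0.074  -0.1509  0.075 ]
[-0.1056  0.1533  0.012 ]
[0.0858 0.1478 0.012 ]
[ 0.061  -0.1299  0.012 ]
[-0.1076 -0.1309  0.012 ]
```

Joint 6 has hit its range limit, so I'll use the half-turned equivalent (tool x-axis yaw 2.957) instead, by turning back half a turn.

```bash
python3 -m inch '[[[-0.004,0,0],[0,0,0],-1],[[0,0,-0.019],[0,0,0],-1],[[0,0,-0.019],[0,0,0],-1],[[0,0,-0.019],[0,0,0],-1],[[0,0,-0.019],[0,0,0],-1],[[0,0,-0.019],[0,0,0],-1],[[0,0,-0.019],[0,0,0],-1],[[0,0,-0.019],[0,0,0],-1],[[0,0,-0.019],[0,0,0],-1],[[0,0,-0.019],[0,0,0],-1]]' >/dev/null;  python3 -m inch '[[[0,0,-0.019],[0,0,0],-1],[[0,0,-0.019],[0,0,0],-1],[[0,0,-0.019],[0,0,0],-1],[[0,0,-0.019],[0,0,0],-1],[[0,0,-0.019],[0,0,0],-1],[[0,0,-0.019],[0,0,0],-1],[[0,0,-0.019],[0,0,0],-1],[[0,0,-0.019],[0,0,0],-1],[[0,0,-0.019],[0,0,0],-1],[[0,0,-0.019],[0,0,0],-1]]'; python3 -m inch '[[[0,0,-0.019],[0,0,0],-1],[[0,0,-0.019],[0,0,0],-1],[[0,0,-0.019],[0,0,0],-1],[[0,0,-0.019],[0,0,0],-1],[[0,0,-0.019],[0,0,0],-1],[[0,0,-0.019],[0,0,0],-1],[[0,0,-0.019],[0,0,0],-1],[[0,0,0],[0,0,0],-1],[[0,0,0],[0,0,0],-1],[[0,0,0],[0,0,0],-1]]'
python3 - <<'E'
from h import *
turn(2.957); p,R=st(); k=org+RC@[-.0215,.1275,.179-.017]
d=R.T@(k-p);print(d,d/.3)
E
```

```text
clock: 3.53
eef_pos: [0.4216, -0.0589, 0.262]
tool_rot: [0.483, 0.876, 0.001, -0.001]
ft_force: [0.2, 0.2, 0.3]
grip_width: 0.0856
grasp_force: 0.0
clock: 4.37
eef_pos: [0.4221, -0.0582, 0.262]
tool_rot: [0.089, 0.996, 0.002, 0.0]
ft_force: [-0.2, -0.4, -0.5]
grip_width: 0.085
grasp_force: 0.0
4.3667 [ 0.4221 -0.0582  0.262 ] w 0.08504203665587902 f [-0.2425 -0.4316 -0.5152] q [-0.14    0.0748 -0.053   1.4431  0.0039  0.0392]
[[-0.984   0.1783  0.0004]
 [ 0.1783  0.984   0.0039]
 [ 0.0003  0.0039 -1.    ]]
turn [ 0.0006 -0.      0.0009]
4.3667 [ 0.4221 -0.0582  0.262 ] w 0.08504203665587902 f [-0.2425 -0.4316 -0.5152] q [-0.14    0.0748 -0.053   1.4431  0.0039  0.0392]
[[-0.984   0.1783  0.0004]
 [ 0.1783  0.984   0.0039]
 [ 0.0003  0.0039 -1.    ]]
[-0.0889  0.2936  0.1011] [-0.2962  0.9788  0.337 ]
```

```bash
python3 -m inch '[[[0.0006,0,0.0009],[-0.037,0.1088,0],-1],[[0,0,0],[-0.037,0.1088,0],-1],[[0,0,0],[-0.037,0.1088,0],-1],[[0,0,0],[-0.037,0.1088,0],-1],[[0,0,0],[-0.037,0.1088,0],-1],[[0,0,0],[-0.037,0.1088,0],-1],[[0,0,0],[-0.037,0.1088,0],-1],[[0,0,0],[-0.037,0.1088,0],-1],[[0,0,0],[0,0.1088,0],-1],[[0,0,0],[0,0,0],-1]]'
python3 - <<'E'
from h import *
turn(2.957);snap('wrist','pics/w2.png')
i=cv2.imread('pics/w2.png');cv2.imwrite('pics/w2b.png',cv2.resize(i,(800,600),interpolation=cv2.INTER_CUBIC))
E
```

```text
clock: 5.2
eef_pos: [0.5632, 0.2206, 0.2603]
tool_rot: [0.089, 0.996, 0.001, -0.001]
ft_force: [-0.7, -0.5, 0.3]
grip_width: 0.0853
grasp_force: 0.0
5.2 [0.5632 0.2206 0.2603] w 0.08533028409083405 f [-0.7105 -0.5121  0.2623] q [0.3719 0.4481 0.437  1.5603 0.0027 0.5498]
[[-0.9842  0.1769 -0.0015]
 [ 0.1769  0.9842  0.0023]
 [ 0.0019  0.002  -1.    ]]
turn [ 0.0003 -0.0003  0.0011]
```

View pics/w2b.png

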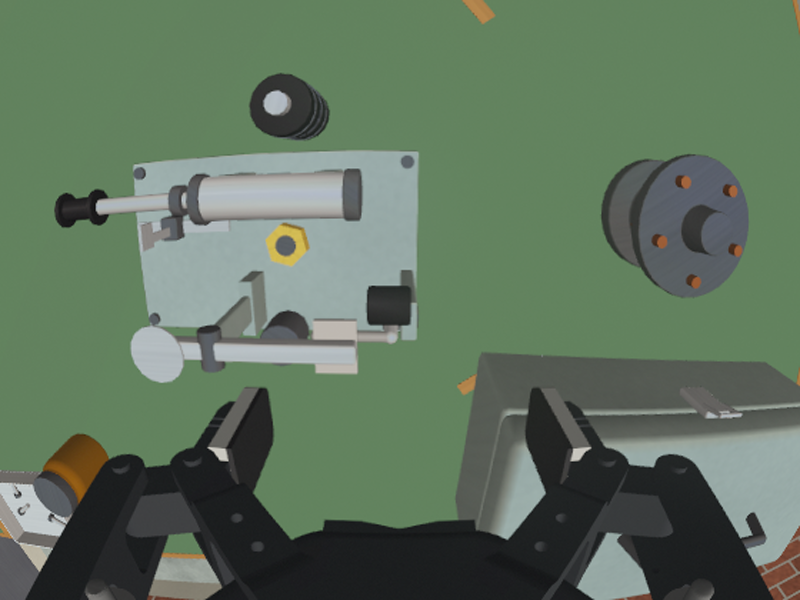

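The knob is centred at (388,305) in this view, left of the finger midpoint at about 400, with the beam end and its pin below it. I'll re-triangulate it.

```bash
cat >> h.py <<'E'
W2=lambda X,Y:('pics/w2.png',X*.7-.15,Y*.7-.15)
E
python3 - <<'E'
from h import *
for k in ((T(88,181),S(332,403),W1(8,163),W2(388,305)),(T(88,181),S(332,403),W2(388,305)),(T(88,181),W2(388,305))):
    p,r=tri(*k);print('knob',p,comp(p),np.array(r))
print(comp(atz(*W2(388,305),.179)),comp(atz(*W2(408,305),.179)),comp(atz(*W2(368,305),.179)))
for q in ((138,163),(418,152),(416,338)): print('corner',comp(atz(*W2(*q),.012)))
p,R=st();k=org+RC@[-.0215,.128,.162];d=R.T@(k-p);print(d,d/.3)
i=cv2.imread('pics/w1.png')[100:180,160:300];j=cv2.imread('pics/w2.png')[120:180,30:170]
cv2.imwrite('pics/c3.png',np.vstack([cv2.resize(a,None,fx=4,fy=4,interpolation=cv2.INTER_CUBIC) for a in(i,j)]))
E
```

```text
knob [0.5623 0.2141 0.1777] [-0.0209  0.1264  0.1777] [0.0026 0.0026 0.0027 0.002 ]
knob [0.5616 0.215  0.1845] [-0.0217  0.1272  0.1845] [0.0011 0.0008 0.0005]
knob [0.5605 0.2152 0.1879] [-0.0228  0.1272  0.1879] [0.0006 0.0006]
[-0.0194  0.1274  0.179 ] [-0.0195  0.1385  0.179 ] [-0.0193  0.1162  0.179 ]
corner [-0.1087 -0.1212  0.012 ]
corner [-0.1056  0.15    0.012 ]
corner [0.0688 0.1508 0.012 ]
5.25 [0.5627 0.218  0.2606] w 0.08527845609601337 f [ 0.0433 -0.0723  0.2945] q [0.3692 0.4458 0.4343 1.561  0.0008 0.5482]
[[-0.984   0.178  -0.0019]
 [ 0.178   0.984   0.0001]
 [ 0.0019 -0.0002 -1.    ]]
[ 0.0001 -0.0023  0.0986] [ 0.0003 -0.0077  0.3286]
```

View pics/c3.png

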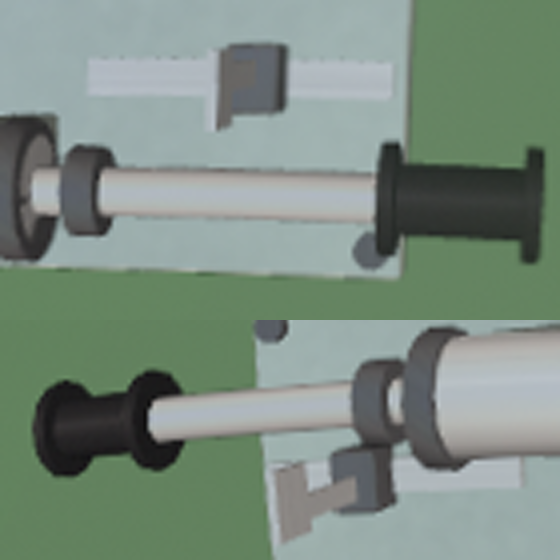

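The crop shows the mark's blade edge-on at (219,128) in the upper view, and its rod-side edge at about (289,465) in the lower one. I'll triangulate the tip while descending on the knob.

```bash
python3 -m inch '[[[0,0,0],[0,-0.0077,0.08],-1],[[0,0,0],[0,0,0.08],-1],[[0,0,0],[0,0,0.08],-1],[[0,0,0],[0,0,0.05],-1],[[0,0,0],[0,0,0.0386],-1],[[0,0,0],[0,0,0],-1]]'
python3 - <<'E'
from h import *
a=('pics/w1.png',160+219/4-.4,100+128/4-.4)
b=('pics/w2.png',30+289/4-.4,120+(465-320)/4-.4)
p,r=tri(a,b);print('tip',p,comp(p),r)
a=('pics/w1.png',160+88/4-.4,100+190/4-.4);b=('pics/w2.png',30+380/4-.4,120+(402-320)/4-.4)
p,r=tri(a,b);print('col',p,comp(p),r)
a=('pics/w1.png',160+460/4-.4,100+202/4-.4);b=('pics/w2.png',30+108/4-.4,120+(425-320)/4-.4)
p,r=tri(a,b);print('han',p,comp(p),r)
turn(2.957);p,R=st();print('tcp',comp(p))
E
```

```text
clock: 5.75
eef_pos: [0.5599, 0.2112, 0.1605]
tool_rot: [0.092, 0.996, -0.001, -0.003]
ft_force: [0.5, 0.6, 0.4]
grip_width: 0.0855
grasp_force: 0.0
tip [0.4899 0.0156 0.07  ] [-0.0558 -0.082   0.07  ] [np.float64(0.00010557657325072378), np.float64(0.00010557657325073344)]
col [0.4795 0.0549 0.0753] [-0.0732 -0.0452  0.0753] [np.float64(0.00025785024267824984), np.float64(0.00025785024267822767)]
han [ 0.4597 -0.0477  0.0747] [-0.0738 -0.1497  0.0747] [np.float64(9.615351127879358e-06), np.float64(9.615351127831978e-06)]
5.75 [0.5599 0.2112 0.1605] w 0.08548193691476556 f [0.4861 0.6011 0.4149] q [0.3605 0.464  0.2047 1.3178 0.0002 0.5442]
[[-0.9831  0.1827 -0.006 ]
 [ 0.1827  0.9832 -0.002 ]
 [ 0.0055 -0.0031 -1.    ]]
turn [-0.0005 -0.0009  0.0001]
5.75 [0.5599 0.2112 0.1605] w 0.08548193691476556 f [0.4861 0.6011 0.4149] q [0.3605 0.464  0.2047 1.3178 0.0002 0.5442]
[[-0.9831  0.1827 -0.006 ]
 [ 0.1827  0.9832 -0.002 ]
 [ 0.0055 -0.0031 -1.    ]]
tcp [-0.0227  0.1231  0.1605]
```

```bash
python3 -m inch '[[[0,0,0],[-0.004,0.013,0],-1],[[0,0,0],[0,0,0],0.2],[[0,0,0],[0,0,0],1],[[0,0,0],[0,0,0],1],[[0,0,0],[0,0,0],1],[[0,0,0],[0,0,0],1],[[0,0,0],[0,0,0],1],[[0,0,0],[0,0,0],1],[[0,0,0],[0,0,0],1],[[0,0,0],[0,0,0],1]]'
python3 - <<'E'
from h import *
p,R=st();print('tcp',comp(p))
# arc from lever angle 0 to 1 about axle
a=np.linspace(-.5,.5,10);print(np.diff(.09*np.sin(a))/.3,np.diff(.09*np.cos(a))/.3)
E
```

```text
clock: 6.58
eef_pos: [0.5636, 0.2151, 0.1645]
tool_rot: [0.091, 0.996, -0.001, -0.0]
ft_force: [-2.4, -4.7, 4.7]
grip_width: 0.021
grasp_force: 58.5
6.5833 [0.5636 0.2151 0.1645] w 0.021017201447588504 f [-2.3648 -4.6595  4.707 ] q [ 0.3658  0.4674  0.2205  1.3252 -0.0022  0.548 ]
[[-0.9834  0.1812 -0.0003]
 [ 0.1812  0.9834 -0.0025]
 [-0.0001 -0.0025 -1.    ]]
tcp [-0.0198  0.1276  0.1645]
[0.0301 0.0315 0.0325 0.0331 0.0333 0.0331 0.0325 0.0315 0.0301] [ 0.0143  0.0109  0.0073  0.0037  0.     -0.0037 -0.0073 -0.0109 -0.0143]
```

```bash
python3 -m inch '[[[0,0,0],[-0.015,0,-0.007],1],[[0,0,0],[-0.015,0,-0.007],1],[[0,0,0],[-0.016,0,-0.0055],1],[[0,0,0],[-0.016,0,-0.0055],1],[[0,0,0],[-0.0325,0,-0.0073],1],[[0,0,0],[-0.0331,0,-0.0037],1],[[0,0,0],[-0.0333,0,0],1]]'
python3 -c "
from h import *
p,R=st();print(comp(p))"
```

```text
clock: 7.17
eef_pos: [0.6085, 0.2064, 0.1715]
tool_rot: [0.091, 0.996, -0.002, -0.004]
ft_force: [-3.0, -3.1, -7.3]
grip_width: 0.0202
grasp_force: 59.0
7.1667 [0.6085 0.2064 0.1715] w 0.020195926504896964 f [-3.0122 -3.0741 -7.295 ] q [ 0.3271  0.5546  0.3808  1.4066 -0.0002  0.5094]
[[-0.9834  0.1813 -0.0091]
 [ 0.1813  0.9834 -0.0033]
 [ 0.0083 -0.0049 -1.    ]]
[0.0259 0.1273 0.1715]
```

```bash
python3 -m inch '[[[0,0,0],[-0.0331,0,0.0037],1],[[0,0,0],[-0.0325,0,0.0073],1],[[0,0,0],[-0.0315,0,0.0109],1],[[0,0,0],[-0.0301,0,0.0143],1],[[0,0,0],[-0.018,0,0.01],1],[[0,0,0],[0,0,0],1],[[0,0,0],[0,0,0],1],[[0,0,0],[0,0,0],1],[[0,0,0],[0,0,0],1]]'
python3 - <<'E'
from h import *
p,R=st();print(comp(p))
snap('scene','pics/s2.png');snap('top','pics/t2.png')
i=cv2.imread('pics/s2.png')[180:315,250:365];j=cv2.imread('pics/t2.png')[195:285,190:312]
cv2.imwrite('pics/c4.png',np.hstack([cv2.resize(a,(int(a.shape[1]*440/a.shape[0]),440),interpolation=cv2.INTER_CUBIC) for a in(i,j[:,:80])]))
E
```

```text
clock: 7.92
eef_pos: [0.6526, 0.1982, 0.1586]
tool_rot: [0.091, 0.996, -0.002, -0.002]
ft_force: [-3.0, -5.8, -4.4]
grip_width: 0.0173
grasp_force: 58.7
7.9167 [0.6526 0.1982 0.1586] w 0.01734259389034867 f [-2.9814 -5.786  -4.4024] q [ 0.2958  0.6437  0.5002  1.4332 -0.0021  0.4783]
[[-0.9834  0.1815 -0.005 ]
 [ 0.1815  0.9834 -0.0037]
 [ 0.0042 -0.0045 -1.    ]]
[0.0708 0.1273 0.1586]
```

View pics/c4.png

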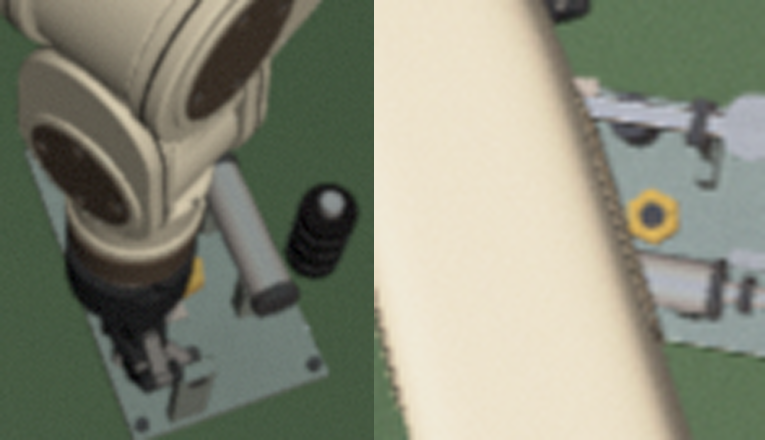

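The arm hides the beam in both fixed views, so I'll look with the wrist camera.

```bash
python3 - <<'E'
from h import *
snap('wrist','pics/w3.png')
a=cv2.imread('pics/w3.png');cv2.imwrite('pics/w3b.png',cv2.resize(a,(800,600),interpolation=cv2.INTER_CUBIC))
E
```

```text
(no output)
```

View pics/w3b.png

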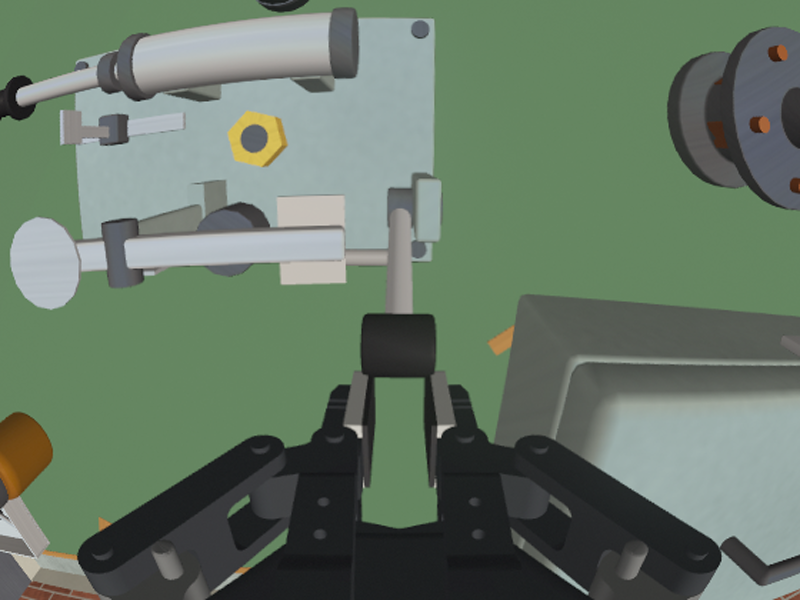

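The knob (398,345) sits at the edge of the pads because they slid forward. I'll work out the lever angle and beam tilt from the picture.

```bash
cat >> h.py <<'E'
def atx(fn,u,v,X):
    o,d=ray(fn,u,v);o=comp(o);d=RC.T@d;return o+d*(X-o[0])/d[0]
W3=lambda X,Y:('pics/w3.png',X*.7-.15,Y*.7-.15)
E
python3 - <<'E'
from h import *
for n,f,l,p in(('before',W2,(356,352),(157,354)),('now',W3,(344,244),(45,262))):
    print(n,atx(*f(*l),.025),atx(*f(*p),.025))
for z in(.179,.185,.19):
    k=comp(atz(*W3(398,345),z));print(k)
for X,Z in((.0215,.1),(.025,.1)):
  for a in(.2,.3,.4,.5): print(X,a,np.array(proj('pics/w3.png',org+RC@[X+.09*np.sin(a),.127,Z+.09*np.cos(a)]))/.7)
E
```

```text
before [0.025  0.1053 0.1442] [ 0.025  -0.0356  0.1567]
now [0.025  0.1059 0.1453] [ 0.025  -0.0303  0.1624]
[0.0534 0.1273 0.179 ]
[0.0509 0.1273 0.185 ]
[0.0487 0.1274 0.19  ]
0.0215 0.2 [396.6417 314.7312]
0.0215 0.3 [396.7001 338.0553]
0.0215 0.4 [396.7791 357.9684]
0.0215 0.5 [396.8734 374.3622]
0.025 0.2 [396.6408 325.2938]
0.025 0.3 [396.7003 348.0522]
0.025 0.4 [396.7798 367.3861]
0.025 0.5 [396.8742 383.2186]
```

The lever is only at about 0.8 rad and the beam isn't clearly tipped, because the pads held just the knob's top and slid off. I'll open part way, re-centre on the knob slightly deeper, and grip again.

```bash
python3 -m inch '[[[0,0,0],[0,0,0],0],[[0,0,0],[0,0,0],0],[[0,0,0],[0,0,0],0],[[0,0,0],[0.024,0,0],0],[[0,0,0],[0.024,0,0],0],[[0,0,0],[0.024,0,0.006],0],[[0,0,0],[0,0,0],0],[[0,0,0],[0,0,0],0]]'
python3 - <<'E'
from h import *
p,R=st();print(comp(p));snap('wrist','pics/w4.png')
E
python3 -m inch '[[[0,0,0],[0,0,0],1],[[0,0,0],[0,0,0],1],[[0,0,0],[0,0,0],1],[[0,0,0],[0,0,0],1],[[0,0,0],[0,0,0],1]]'
```

```text
clock: 8.73
eef_pos: [0.6335, 0.205, 0.1597]
tool_rot: [0.09, 0.996, 0.001, 0.001]
ft_force: [0.6, -0.1, 0.2]
grip_width: 0.0425
grasp_force: 0.0
8.7333 [0.6335 0.205  0.1597] w 0.042548853780709606 f [ 0.6052 -0.0721  0.203 ] q [0.3125 0.5987 0.4249 1.3949 0.001  0.4927]
[[-0.9838  0.1792  0.0017]
 [ 0.1793  0.9838  0.0016]
 [-0.0014  0.0019 -1.    ]]
[0.0507 0.1305 0.1597]
clock: 9.2
eef_pos: [0.6339, 0.2016, 0.1594]
tool_rot: [0.092, 0.996, -0.002, 0.001]
ft_force: [-1.1, -5.3, 3.8]
grip_width: 0.0216
grasp_force: 60.7
```

```bash
python3 -m inch '[[[0,0,0],[-0.015,0,0.005],1],[[0,0,0],[-0.015,0,0.006],1],[[0,0,0],[-0.015,0,0.007],1],[[0,0,0],[-0.015,0,0.007],1],[[0,0,0],[-0.01,0,0.005],1],[[0,0,0],[0,0,0],1],[[0,0,0],[0,0,0],1],[[0,0,0],[0,0,0],1]]'
python3 - <<'E'
from h import *
p,R=st();print(comp(p));snap('wrist','pics/w5.png')
# knob silhouette: dark pixels rows along the column through knob
for f in('w3','w4','w5'):
    g=cv2.imread(f'pics/{f}.png').mean(2)
    print(f,'knob col', g[205:275:3,279].astype(int))
# track pan and beam end by template from w3
t=cv2.imread('pics/w3.png');
for n,(u,v,s) in dict(pan=(31,183,26),end=(232,171,14),clamp=(86,177,16),nut=(180,97,22)).items():
    s=min(s,u);tt=t[v-s:v+s,u-s:u+s]
    for f in('w4','w5'):
        m=cv2.matchTemplate(cv2.imread(f'pics/{f}.png'),tt,cv2.TM_CCOEFF_NORMED);_,mx,_,l=cv2.minMaxLoc(m)
        q=(l[0]+s,l[1]+s);print(n,f,q,round(mx,3),atx(f'pics/{f}.png',*q,.025) if n!='nut' else comp(atz(f'pics/{f}.png',*q,.028)))
E
```

```text
clock: 9.87
eef_pos: [0.6417, 0.2002, 0.1556]
tool_rot: [0.09, 0.996, -0.0, -0.01]
ft_force: [-38.2, -4.0, 35.3]
grip_width: 0.0217
grasp_force: 65.0
9.8667 [0.6417 0.2002 0.1556] w 0.021712253865638544 f [-38.2251  -4.0463  35.264 ] q [0.2991 0.6345 0.4761 1.4309 0.0068 0.4797]
[[-0.9835  0.1796 -0.0197]
 [ 0.1796  0.9837  0.001 ]
 [ 0.0195 -0.0025 -0.9998]]
[0.0598 0.1273 0.1556]
w3 knob col [149 148 148 148 148  31  35  36  39  41  43  45  49  48  48  46  42  41
  40  35 103 110 110 110]
w4 knob col [158 158 158 158 158 158 158 158 158 158 158 158 158 158 158 158 158 109
  28  30  34  37  39  42]
w5 knob col [155 154 154 155 155 154 155 155 155 156 155 155 155 155 156 156  24  30
  33  35  38  41  46  47]
pan w4 (33, 211) 0.911 [ 0.025  -0.0339  0.1587]
pan w5 (31, 200) 0.976 [ 0.025  -0.0319  0.1612]
end w4 (228, 202) 0.844 [0.025  0.1003 0.1406]
end w5 (232, 190) 0.954 [0.025  0.1006 0.143 ]
clamp w4 (86, 206) 0.954 [0.025  0.0062 0.1481]
clamp w5 (86, 195) 0.984 [0.025  0.0085 0.1512]
nut w4 (177, 117) 0.974 [-0.0245  0.036   0.028 ]
nut w5 (180, 110) 0.973 [-0.0245  0.036   0.028 ]
```

The force (38 N) shows the lever hard on its far stop. I'll back off that pressure slightly and measure the beam tilt properly from beam edge profiles in w2 and w5.

```bash
python3 -m inch '[[[0,0,0],[0.008,0,-0.003],1],[[0,0,0],[0,0,0],1]]'|grep -E 'eef|force'
python3 - <<'E'
from h import *
# rectify: sample image on comparator plane x=.025 (y,z grid) for w2,w5 -> find beam band centre vs y
for f in('w2','w3','w5'):
    im=cv2.imread(f'pics/{f}.png').astype(np.float32).mean(2)
    out=[]
    ys=np.arange(.015,.1041,.0127);zs=np.arange(.115,.19,.0005)
    for y in ys:
        px=np.array([proj(f'pics/{f}.png',org+RC@[.025,y,z]) for z in zs],np.float32)
        pr=cv2.remap(im,px[:,:1],px[:,1:],cv2.INTER_LINEAR).ravel()
        b=pr>178; # bright beam top
        idx=np.where(b)[0]
        if len(idx):
            r=max(np.split(idx,np.where(np.diff(idx)>1)[0]+1),key=len); out.append((y,zs[r[0]],zs[r[-1]],pr.max()))
    out=np.array(out);print(f);print(out)
    print('slope',np.polyfit(out[:,0],out[:,1],1)[0],np.polyfit(out[:,0],out[:,2],1)[0])
E
```

```text
eef_pos: [0.6416, 0.2002, 0.1557]
ft_force: [-31.2, -4.3, 29.4]
grasp_force: 64.4
w2
[[  0.015    0.1365   0.1605 191.7611]
 [  0.0277   0.1365   0.161  192.4062]
 [  0.0404   0.1365   0.1605 192.6419]
 [  0.0531   0.1365   0.1605 192.0729]
 [  0.0658   0.137    0.161  191.6784]
 [  0.0785   0.1365   0.1605 191.0833]
 [  0.0912   0.1365   0.1615 190.    ]
 [  0.1039   0.143    0.162  186.2061]]
slope 0.043119610048743574 0.012654668166479165
w3
[[  0.015    0.116    0.1585 196.6667]
 [  0.0277   0.115    0.1765 197.    ]
 [  0.0404   0.115    0.177  197.3542]
 [  0.0531   0.115    0.176  197.    ]
 [  0.0658   0.115    0.175  196.6458]
 [  0.0785   0.115    0.174  195.9902]
 [  0.0912   0.115    0.173  194.9814]
 [  0.1039   0.132    0.1715 190.3333]]
slope 0.10498687664041971 0.059523809523809534
w5
[[  0.015    0.123    0.1585 195.6667]
 [  0.0277   0.1215   0.172  195.9811]
 [  0.0404   0.12     0.1705 196.    ]
 [  0.0531   0.119    0.17   195.6563]
 [  0.0658   0.1185   0.1685 195.6256]
 [  0.0785   0.1175   0.1675 195.25  ]
 [  0.0912   0.1165   0.166  194.    ]
 [  0.1039   0.132    0.165  190.6823]]
slope 0.028121484814398013 0.004686914135733238
```

The profiles show the beam level before (slope 0) and tipped by about 0.09–0.1 now. Next I'll swing the lever fully back.

```bash
python3 -m inch '[[[0,0,0],[0.015,0,-0.007],1],[[0,0,0],[0.015,0,-0.007],1],[[0,0,0],[0.015,0,-0.007],1],[[0,0,0],[0.0315,0,-0.0109],1],[[0,0,0],[0.0325,0,-0.0073],1],[[0,0,0],[0.0331,0,-0.0037],1],[[0,0,0],[0.0333,0,0],1],[[0,0,0],[0,0,0],1]]'
python3 -c "
from h import *
p,R=st();print(comp(p))"
```

```text
clock: 10.75
eef_pos: [0.601, 0.2079, 0.1653]
tool_rot: [0.092, 0.996, -0.001, 0.003]
ft_force: [1.0, -6.4, 4.5]
grip_width: 0.0217
grasp_force: 59.8
10.75 [0.601  0.2079 0.1653] w 0.021695375481943148 f [ 1.0289 -6.396   4.4602] q [ 0.3354  0.5308  0.3251  1.3617 -0.0047  0.5192]
[[-0.9832  0.1827  0.0047]
 [ 0.1827  0.9832 -0.0033]
 [-0.0052 -0.0024 -1.    ]]
[0.0183 0.1274 0.1653]
```

```bash
python3 -m inch '[[[0,0,0],[0.0331,0,0.0037],1],[[0,0,0],[0.0325,0,0.0073],1],[[0,0,0],[0.0315,0,0.0109],1],[[0,0,0],[0.0301,0,0.0143],1],[[0,0,0],[0.015,0,0.008],1],[[0,0,0],[0.015,0,0.008],1],[[0,0,0],[0,0,0],1],[[0,0,0],[0,0,0],1]]'
python3 - <<'E'
from h import *
p,R=st();print(comp(p))
E
```

```text
clock: 11.42
eef_pos: [0.5538, 0.217, 0.1534]
tool_rot: [0.091, 0.996, -0.0, 0.002]
ft_force: [-9.7, -7.2, 23.4]
grip_width: 0.0205
grasp_force: 57.8
11.4167 [0.5538 0.217  0.1534] w 0.02051189984421739 f [-9.6897 -7.1594 23.4329] q [ 0.375   0.4515  0.1662  1.2813 -0.0029  0.5571]
[[-0.9835  0.1811  0.0049]
 [ 0.1811  0.9835 -0.0012]
 [-0.005  -0.0003 -1.    ]]
[-0.0297  0.1277  0.1534]
```

```bash
python3 -m inch '[[[0,0,0],[0.01,0,-0.01],1],[[0,0,0],[0.01,0,0],1],[[0,0,0],[0,0,0],1],[[0,0,0],[0,0,0],1],[[0,0,0],[0,0,0],1]]'
python3 - <<'E'
from h import *
p,R=st();print(comp(p)); snap('wrist','pics/w6.png')
g=cv2.imread('pics/w6.png').mean(2);print(g[200:300:3,279].astype(int))
for a in (-.5,-.4,-.3): print(a,proj('pics/w6.png',org+RC@[.0215+.09*np.sin(a),.127,.1+.09*np.cos(a)]))
E
```

```text
clock: 11.83
eef_pos: [0.5485, 0.2178, 0.1515]
tool_rot: [0.091, 0.996, -0.001, 0.001]
ft_force: [0.0, -5.3, 2.9]
grip_width: 0.0198
grasp_force: 59.9
11.8333 [0.5485 0.2178 0.1515] w 0.019761726793167306 f [ 0.0026 -5.3227  2.9036] q [ 0.38    0.4461  0.1529  1.2767 -0.0036  0.5624]
[[-0.9834  0.1814  0.0021]
 [ 0.1814  0.9834 -0.003 ]
 [-0.0026 -0.0026 -1.    ]]
[-0.0351  0.1275  0.1515]
[166 166 166 164 165 167 168 166 166 167 168 167 165 167 168 169 170 167
 169 170 168 168 167 166 112  61  77  71  71  71  70  71  20  24]
-0.5 (np.float64(277.3276533726762), np.float64(302.7843816414394))
-0.4 (np.float64(277.2917518387649), np.float64(320.0183898243972))
-0.3 (np.float64(277.2722024584055), np.float64(336.38072326191013))
```

```bash
python3 -m inch '[[[0,0,0],[0,0,0],0],[[0,0,0],[0,0,0],0],[[0,0,0],[0,0,0],0],[[0,0,0],[0,0,-0.05],0],[[0,0,0],[0,0,-0.1],0],[[0,0,0],[0,0,-0.1],0],[[0,0,0],[0.05,-0.1,-0.05],-1],[[0,0,0],[0.05,-0.12,0],-1],[[0,0,0],[0.05,-0.12,0],-1],[[0,0,0],[0.05,-0.12,0],-1]]' | grep eef;  python3 -m inch '[[[0,0,0.0192],[0,-0.12,0],-1],[[0,0,0.0192],[0,0,0],-1],[[0,0,0.0192],[0,0,0],-1],[[0,0,0.0192],[0,0,0],-1],[[0,0,0.0192],[0,0,0],-1],[[0,0,0.0192],[0,0,0],-1],[[0,0,0.0192],[0,0,0],-1],[[0,0,0.0192],[0,0,0],-1],[[0,0,0.0192],[0,0,0],-1],[[0,0,0.0192],[0,0,0],-1]]' >/dev/null; python3 -m inch '[[[0,0,0.0192],[0,0,0],-1],[[0,0,0.0192],[0,0,0],-1],[[0,0,0.0192],[0,0,0],-1],[[0,0,0],[0,0,0],-1],[[0,0,0],[0,0,0],-1]]'
python3 - <<'E'
from h import *
turn(1.387);p,R=st();snap('scene','pics/s3.png');snap('top','pics/t3.png')
for A,B,pts in(('scene0','s3',dict(knob=(325,271),end=(300,272),pan=(280,224),nut=(306,262))),('top0','t3',dict(knob=(212,225),pan=(268,221),nut=(246,238)))):
    a=cv2.imread(f'pics/{A}.png');b=cv2.imread(f'pics/{B}.png')
    for n,(u,v) in pts.items():
        t=a[v-9:v+10,u-9:u+10];m=cv2.matchTemplate(b[v-40:v+41,u-40:u+41],t,cv2.TM_CCOEFF_NORMED);_,mx,_,l=cv2.minMaxLoc(m)
        print(B,n,'shift',l[0]-31,l[1]-31,round(mx,3))
h=org+RC@[-.0745,-.1505,.052];d=R.T@(h-p);print(d,d/.3)
E
```

```text
eef_pos: [0.4628, 0.0945, 0.241]
clock: 13.97
eef_pos: [0.4571, 0.0599, 0.2408]
tool_rot: [0.766, 0.643, 0.0, -0.0]
ft_force: [0.0, -0.1, -0.1]
grip_width: 0.0854
grasp_force: 0.0
13.9667 [0.4571 0.0599 0.2408] w 0.08544350554212177 f [ 0.0106 -0.1336 -0.1346] q [ 0.1295  0.1505 -0.0211  1.3991  0.001   1.8755]
[[ 0.1743  0.9847 -0.0001]
 [ 0.9847 -0.1743  0.001 ]
 [ 0.001  -0.0003 -1.    ]]
turn [-0.     -0.0002  0.0014]
13.9667 [0.4571 0.0599 0.2408] w 0.08544350554212177 f [ 0.0106 -0.1336 -0.1346] q [ 0.1295  0.1505 -0.0211  1.3991  0.001   1.8755]
[[ 0.1743  0.9847 -0.0001]
 [ 0.9847 -0.1743  0.001 ]
 [ 0.001  -0.0003 -1.    ]]
s3 knob shift -1 0 0.973
s3 end shift 0 0 0.994
s3 pan shift 0 0 0.997
s3 nut shift 0 0 0.997
t3 knob shift 0 -1 0.965
t3 pan shift -26 5 0.674
t3 nut shift -24 6 0.251
[-0.1064  0.0207  0.1886] [-0.3547  0.0691  0.6288]
```

```bash
python3 - <<'E'
from h import *
for A,B,u,v in(('scene0','s3',325,271),('top0','t3',212,225),('scene0','s3',280,224)):
    a,b=[cv2.cvtColor(cv2.imread(f'pics/{k}.png'),cv2.COLOR_BGR2GRAY)[v-12:v+13,u-12:u+13] for k in(A,B)]
    a8,b8=[cv2.resize(x,None,fx=8,fy=8,interpolation=cv2.INTER_CUBIC) for x in(a,b)]
    m=cv2.matchTemplate(b8,a8[48:152,48:152],cv2.TM_CCOEFF_NORMED);_,mx,_,l=cv2.minMaxLoc(m);print(A,(l[0]-48)/8,(l[1]-48)/8,mx)
k=lambda t:org+RC@[.0215+.09*np.sin(t-.5),.127,.1+.09*np.cos(t-.5)]
for t in(.05,.1,.2):
    for f in('scene0','top0'): print(t,f,np.array(proj(f'pics/{f}.png',k(t)))-proj(f'pics/{f}.png',k(0)))
E
```

```text
scene0 -1.5 0.25 0.9784747362136841
top0 0.25 -1.25 0.9685003161430359
scene0 0.0 0.0 0.9656574726104736
0.05 scene0 [-1.5185  0.2091]
0.05 top0 [ 0.1328 -1.3619]
0.1 scene0 [-3.0957  0.4676]
0.1 top0 [ 0.2824 -2.7462]
0.2 scene0 [-6.4088  1.1314]
0.2 top0 [ 0.6308 -5.5655]
```

The beam is level, but the lever rests about 0.05 rad above where it was found. I'll nudge it fully home with closed fingers pushing from its far side.

```bash
python3 -m inch '[[[0,0,0.0014],[0.0953,0.07,0],1],[[0,0,0],[0.0953,0.07,0],1],[[0,0,0],[0.0953,0.07,0],1],[[0,0,0],[0.0953,0.07,0],1],[[0,0,0],[0.0953,0.07,0],1],[[0,0,0],[0.0953,0.07,0],1],[[0,0,0],[0,0,0],1],[[0,0,0],[0,0,0],1]]'
python3 - <<'E'
from h import *
turn(1.387);p,R=st();print(comp(p));d=R.T@(org+RC@[.030,.128,.169]-p);print(d/.3)
E
```

```text
clock: 14.73
eef_pos: [0.6129, 0.2062, 0.2376]
tool_rot: [0.769, 0.639, -0.002, -0.001]
ft_force: [0.3, -1.0, 0.3]
grip_width: 0.0001
grasp_force: 0.0
14.7333 [0.6129 0.2062 0.2376] w 0.00013068262438891022 f [ 0.2621 -1.0084  0.3188] q [0.3241 0.548  0.5392 1.5661 0.0007 2.079 ]
[[ 0.1831  0.9831 -0.0042]
 [ 0.9831 -0.1831 -0.0006]
 [-0.0014 -0.004  -1.    ]]
turn [-0.0006  0.0002 -0.0001]
14.7333 [0.6129 0.2062 0.2376] w 0.00013068262438891022 f [ 0.2621 -1.0084  0.3188] q [0.3241 0.548  0.5392 1.5661 0.0007 2.079 ]
[[ 0.1831  0.9831 -0.0042]
 [ 0.9831 -0.1831 -0.0006]
 [-0.0014 -0.004  -1.    ]]
[0.0304 0.1279 0.2376]
[ 0.0007 -0.0003  0.2287]
```

```bash
python3 -m inch '[[[0,0,0],[0,0,0.09],1],[[0,0,0],[0,0,0.09],1],[[0,0,0],[0,0,0.048],1],[[0,0,0],[0,0,0],1],[[0,0,0],[0,-0.02,0],1],[[0,0,0],[0,-0.02,0],1],[[0,0,0],[0,-0.02,0],1],[[0,0,0],[0,-0.02,0],1],[[0,0,0],[0,0,0],1],[[0,0,0],[0,0,0],1]]'; python3 -c "
from h import *
p,R=st();print(comp(p))"
```

```text
clock: 15.57
eef_pos: [0.5889, 0.2097, 0.1736]
tool_rot: [0.77, 0.638, 0.001, -0.0]
ft_force: [-0.2, -1.0, -0.4]
grip_width: -0.0002
grasp_force: 0.0
15.5667 [0.5889 0.2097 0.1736] w -0.00016572983485160285 f [-0.2386 -1.002  -0.4054] q [0.3418 0.5061 0.3062 1.3691 0.0007 2.0993]
[[ 0.1856  0.9826  0.0014]
 [ 0.9826 -0.1856  0.0012]
 [ 0.0015  0.0012 -1.    ]]
[0.006  0.127  0.1736]
```

```bash
python3 -m inch '[[[0,0,0],[0,-0.01,0.01],1],[[0,0,0],[0,-0.01,0],1],[[0,0,0],[0,-0.01,0],1],[[0,0,0],[0,0,0],1],[[0,0,0],[0,0,0],1]]'; python3 -m inch '[[[0,0,0],[0,-0.01,0],1],[[0,0,0],[0,0,0],1],[[0,0,0],[0,0,0],1]]'; python3 -c "
from h import *
p,R=st();print(comp(p))"
```

```text
clock: 15.98
eef_pos: [0.5799, 0.2111, 0.1693]
tool_rot: [0.77, 0.638, -0.0, -0.0]
ft_force: [0.0, 0.4, -1.1]
grip_width: -0.0
grasp_force: 0.0
clock: 16.23
eef_pos: [0.5772, 0.2116, 0.1695]
tool_rot: [0.77, 0.638, 0.0, -0.0]
ft_force: [-0.1, -0.1, -0.2]
grip_width: 0.0002
grasp_force: 0.3
16.2333 [0.5772 0.2116 0.1695] w 0.00023655114659144086 f [-0.0748 -0.094  -0.2488] q [0.3511 0.4876 0.2657 1.3488 0.0008 2.1093]
[[ 0.1863  0.9825 -0.0001]
 [ 0.9825 -0.1863  0.0008]
 [ 0.0007 -0.0002 -1.    ]]
[-0.0058  0.1267  0.1695]
```

```bash
python3 -m inch '[[[0,0,0],[0,-0.01,0],1],[[0,0,0],[0,0,0],1],[[0,0,0],[0,0,0],1]]'|grep -E 'eef|ft'; python3 -m inch '[[[0,0,0],[0,-0.01,0],1],[[0,0,0],[0,0,0],1],[[0,0,0],[0,0,0],1]]'|grep -E 'eef|ft'; python3 - <<'E'
from h import *
p,R=st();print(comp(p));snap('wrist','pics/w7.png')
a=cv2.imread('pics/w7.png');cv2.imwrite('pics/w7b.png',cv2.resize(a[140:420,130:430],None,fx=2,fy=2))
E
```

```text
eef_pos: [0.5741, 0.2122, 0.1695]
ft_force: [1.3, -1.0, 1.1]
eef_pos: [0.571, 0.2128, 0.1695]
ft_force: [-0.8, 0.2, 1.8]
16.7333 [0.571  0.2128 0.1695] w 0.0003160641740312872 f [-0.7536  0.2131  1.794 ] q [0.3563 0.4767 0.2484 1.3427 0.001  2.1143]
[[ 0.1861  0.9825 -0.0005]
 [ 0.9825 -0.1861  0.0008]
 [ 0.0007 -0.0006 -1.    ]]
[-0.0121  0.1267  0.1695]
```

```bash
python3 -m inch '[[[0,0,0],[0,-0.01,0],1],[[0,0,0],[0,0,0],1],[[0,0,0],[0,0,0],1]]'|grep -E 'eef|ft'; python3 -m inch '[[[0,0,0],[0,-0.007,0],1],[[0,0,0],[0,0,0],1],[[0,0,0],[0,0,0],1]]'|grep -E 'eef|ft'; python3 - <<'E'
from h import *
p,R=st();print(comp(p));snap('top','pics/t4.png');snap('scene','pics/s4.png')
for A,B,u,v in(('scene0','s4',325,271),('scene0','s3',325,271),):
    a,b=[cv2.cvtColor(cv2.imread(f'pics/{k}.png'),cv2.COLOR_BGR2GRAY)[v-12:v+13,u-12:u+13] for k in(A,B)]
    a8,b8=[cv2.resize(x,None,fx=8,fy=8,interpolation=cv2.INTER_CUBIC) for x in(a,b)]
    m=cv2.matchTemplate(b8,a8[48:152,48:152],cv2.TM_CCOEFF_NORMED);_,mx,_,l=cv2.minMaxLoc(m);print(B,(l[0]-48)/8,(l[1]-48)/8,mx)
E
```

```text
eef_pos: [0.5679, 0.2134, 0.1694]
ft_force: [-0.7, 0.2, 1.3]
eef_pos: [0.566, 0.2137, 0.1694]
ft_force: [-1.0, -1.2, 1.7]
17.2833 [0.566  0.2137 0.1694] w -9.896090965825472e-05 f [-1.0416 -1.1934  1.667 ] q [0.3606 0.468  0.2342 1.3374 0.0009 2.1187]
[[ 0.1862  0.9825 -0.0006]
 [ 0.9825 -0.1862  0.0007]
 [ 0.0006 -0.0008 -1.    ]]
[-0.0172  0.1267  0.1694]
s4 -0.5 0.625 0.3761155903339386
s3 -1.5 0.25 0.9784747362136841
```

```bash
for i in 1; do :; done; python3 -m inch '[[[0,0,0],[0,-0.007,0],1],[[0,0,0],[0,0,0],1],[[0,0,0],[0,0,0],1]]'|grep -E 'eef|ft'; python3 -m inch '[[[0,0,0],[0,-0.007,0],1],[[0,0,0],[0,0,0],1],[[0,0,0],[0,0,0],1]]'|grep -E 'eef|ft'; python3 -m inch '[[[0,0,0],[0,-0.007,0],1],[[0,0,0],[0,0,0],1],[[0,0,0],[0,0,0],1]]'|grep -E 'eef|ft'
```

```text
eef_pos: [0.564, 0.2141, 0.1693]
ft_force: [-0.1, -0.1, 0.5]
eef_pos: [0.5619, 0.2145, 0.1693]
ft_force: [1.0, 0.4, 1.9]
eef_pos: [0.5597, 0.2149, 0.1693]
ft_force: [-1.7, -0.1, 0.4]
```

The force stays near zero where the knob should be, so I'll look.

```bash
python3 - <<'E'
from h import *
snap('wrist','pics/w8.png');snap('scene','pics/s5.png')
a=cv2.imread('pics/w8.png')[150:420,120:440];b=cv2.imread('pics/s5.png')[190:320,260:370]
cv2.imwrite('pics/c5.png',np.hstack([cv2.resize(a,(474,400)),cv2.resize(b,(326,400),interpolation=cv2.INTER_CUBIC)]))
E
```

```text
(no output)
```

View pics/c5.png

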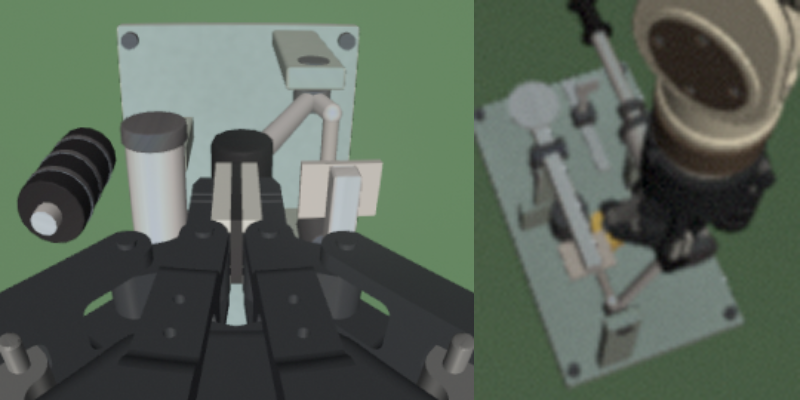

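```bash
python3 - <<'E'
from h import *
p,R=st();print(comp(p))
s=474/320
f=lambda q:((np.array(proj('pics/w8.png',q))-[120,150])*s).round(0)
for a in(0,.05,-.1,-.2):
    c=lambda dy:org+RC@[.0215+.09*np.sin(a-.5),.127+dy,.1+.09*np.cos(a-.5)]
    print(a,f(c(0)),f(c(.012)),f(c(-.012)))
print('tcp',f(p),f(p+R@[.011,0,0]),f(p+R@[-.011,0,0]),'back',f(p-R@[0,0,.03]))
print('hub',f(org+RC@[.0215,.127,.1]))
E
```

```text
18.2333 [0.5597 0.2149 0.1693] w 6.838244472576641e-05 f [-1.1879  0.2509  0.8498] q [0.366  0.4572 0.217  1.3312 0.001  2.1241]
[[ 0.1862  0.9825 -0.0009]
 [ 0.9825 -0.1862  0.0007]
 [ 0.0005 -0.001  -1.    ]]
[-0.0236  0.1267  0.1693]
0 [241. 168.] [241. 138.] [241. 197.]
0.05 [252. 171.] [252. 140.] [251. 200.]
-0.1 [220. 163.] [219. 133.] [220. 191.]
-0.2 [201. 156.] [201. 127.] [202. 184.]
tcp [235. 158.] [235. 131.] [235. 183.] back [235. 198.]
hub [322.  98.]
```

```bash
python3 - <<'E'
from h import *
p,R=np.array([.5627,.2180,.2606]),np.array([[-.984,.178,-.0019],[.178,.984,.0001],[.0019,-.0002,-1]])
f=lambda q:(np.array(proj('pics/w2.png',q))/.7).round(0)
for h in(0,.013,.02,.03,.04):print(h,[f(p+R@[dx,.0425,-h]) for dx in(.011,-.011)],[f(p+R@[dx,-.0425,-h]) for dx in(.011,-.011)])
c=np.load('pics/w8.png.npz');o=telemetry.get_obs();T=c['pose'];Rr=Ro.from_quat(o['tool_rot']).as_matrix();print('cam in tool',Rr.T@(T[:3,3]-o['eef_pos']))
E
```

```text
0 [array([500., 339.]), array([495., 389.])] [array([283., 339.]), array([288., 388.])]
0.013 [array([507., 353.]), array([502., 405.])] [array([275., 352.]), array([281., 404.])]
0.02 [array([511., 361.]), array([505., 414.])] [array([270., 360.]), array([277., 413.])]
0.03 [array([518., 373.]), array([511., 429.])] [array([263., 373.]), array([271., 428.])]
0.04 [array([525., 388.]), array([517., 445.])] [array([255., 387.]), array([264., 444.])]
cam in tool [ 0.08    0.     -0.1653]
```

The pictures show the real fingertips about 23 mm (shut) to 38 mm (open) behind the reported TCP, so the closed fingers only skimmed the top of the knob. I'll retreat and check the lever.

```bash
python3 -m inch '[[[0,0,0],[0,0,-0.08],1],[[0,0,0],[0,0,-0.08],1],[[0,0,0],[-0.1,0,0],1],[[0,0,0],[-0.13,-0.05,0],1],[[0,0,0],[-0.13,-0.05,0],1],[[0,0,0],[-0.13,-0.05,0],1],[[0,0,0],[-0.1,0,0],1],[[0,0,0],[0,0,0],1]]'|grep eef
cat > chk.py <<'E'
from h import *
snap('scene','pics/s6.png');snap('top','pics/t6.png')
for A,B,u,v in(('scene0','s6',325,271),('top0','t6',212,225),('scene0','s6',280,224)):
    a,b=[cv2.cvtColor(cv2.imread(f'pics/{k}.png'),cv2.COLOR_BGR2GRAY)[v-12:v+13,u-12:u+13] for k in(A,B)]
    a8,b8=[cv2.resize(x,None,fx=8,fy=8,interpolation=cv2.INTER_CUBIC) for x in(a,b)]
    m=cv2.matchTemplate(b8,a8[48:152,48:152],cv2.TM_CCOEFF_NORMED);_,mx,_,l=cv2.minMaxLoc(m);print(A,(l[0]-48)/8,(l[1]-48)/8,mx)
turn(1.387);p,R=st();print(comp(p))
E
python3 chk.py
```

```text
eef_pos: [0.4808, 0.0453, 0.2176]
scene0 0.375 -0.125 0.9950553178787231
top0 0.0 0.25 0.9926225543022156
scene0 0.0 0.0 0.95855313539505
19.0 [0.4829 0.0487 0.2176] w -0.0003909005881273289 f [1.0307 0.639  0.0537] q [ 0.0998  0.2071 -0.0119  1.3515  0.0011  1.8606]
[[ 0.1888  0.982   0.0003]
 [ 0.982  -0.1888  0.0011]
 [ 0.0012  0.     -1.    ]]
turn [ 0.     -0.0002 -0.001 ]
19.0 [0.4829 0.0487 0.2176] w -0.0003909005881273289 f [1.0307 0.639  0.0537] q [ 0.0998  0.2071 -0.0119  1.3515  0.0011  1.8606]
[[ 0.1888  0.982   0.0003]
 [ 0.982  -0.1888  0.0011]
 [ 0.0012  0.     -1.    ]]
[-0.0687 -0.0507  0.2176]
```

The lever is fully home (about 0.01 rad past as-found) and the beam is level. Next I'll go over the handle with the gripper open.

```bash
python3 -m inch '[[[0,0,-0.001],[-0.083,-0.005,0],-1],[[0,0,0],[-0.083,-0.005,0],-1],[[0,0,0],[-0.083,-0.005,0],-1],[[0,0,0],[-0.083,-0.005,0],-1],[[0,0,0],[0,0,0],-1],[[0,0,0],[0,0,0],-1],[[0,0,0],[0,0,0],-1]]'|grep grip_w
python3 - <<'E'
from h import *
turn(1.387);p,R=st();print(comp(p));d=R.T@(org+RC@[-.0745,-.1507,.033]-p);print(d/.3)
E
```

```text
grip_width: 0.0829
19.5833 [ 0.4597 -0.0462  0.2171] w 0.0828503778360452 f [0.4416 0.3573 0.5459] q [-0.1012  0.1616 -0.0693  1.3403  0.0013  1.6497]
[[ 0.1791  0.9838 -0.0003]
 [ 0.9838 -0.1791  0.0013]
 [ 0.0013 -0.0005 -1.    ]]
turn [-0.0001 -0.0002  0.0006]
19.5833 [ 0.4597 -0.0462  0.2171] w 0.0828503778360452 f [0.4416 0.3573 0.5459] q [-0.1012  0.1616 -0.0693  1.3403  0.0013  1.6497]
[[ 0.1791  0.9838 -0.0003]
 [ 0.9838 -0.1791  0.0013]
 [ 0.0013 -0.0005 -1.    ]]
[-0.0741 -0.1483  0.2171]
[-0.0088 -0.0011  0.6135]
```

```bash
python3 -m inch '[[[0,0,0.0006],[-0.0088,-0.001,0.1],-1],[[0,0,0],[0,0,0.1],-1],[[0,0,0],[0,0,0.1],-1],[[0,0,0],[0,0,0.1],-1],[[0,0,0],[0,0,0.1],-1],[[0,0,0],[0,0,0.07],-1],[[0,0,0],[0,0,0.043],-1],[[0,0,0],[0,0,0],-1],[[0,0,0],[0,0,0],-1]]'
python3 - <<'E'
from h import *
turn(1.387);p,R=st();print(comp(p));snap('wrist','pics/w9.png')
f=lambda q:np.array(proj('pics/w9.png',q))
im=cv2.imread('pics/w9.png')
# rod axis direction: project handle candidates
for y in(-.1336,-.1505,-.1674): print(y,f(org+RC@[-.0745,y,.075]))
g=im.mean(2);print(g[230:345:3,279].astype(int))
E
```

```text
clock: 20.33
eef_pos: [0.4581, -0.0484, 0.0328]
tool_rot: [0.769, 0.64, -0.0, -0.001]
ft_force: [0.4, -0.5, 0.3]
grip_width: 0.0853
grasp_force: 0.0
20.3333 [ 0.4581 -0.0484  0.0328] w 0.08532640348618198 f [ 0.4418 -0.4989  0.2715] q [-0.1059  0.3252 -0.3769  0.871   0.0009  1.6476]
[[ 0.1817  0.9834 -0.0022]
 [ 0.9834 -0.1817  0.0012]
 [ 0.0007 -0.0023 -1.    ]]
turn [-0.0004 -0.0001  0.0002]
20.3333 [ 0.4581 -0.0484  0.0328] w 0.08532640348618198 f [ 0.4418 -0.4989  0.2715] q [-0.1059  0.3252 -0.3769  0.871   0.0009  1.6476]
[[ 0.1817  0.9834 -0.0022]
 [ 0.9834 -0.1817  0.0012]
 [ 0.0007 -0.0023 -1.    ]]
[-0.0753 -0.1507  0.0328]
-0.1336 [280.6053 263.333 ]
-0.1505 [280.483  296.7799]
-0.1674 [280.3654 326.3068]
[174 174 175 175 174 175 174 175 175 150  33  31  31  41  43  44  44  44
  44  44  45  45  45  44  45  45  45  45  43  46  45  46  46  46  46  47
  28  28  28]
```

```bash
python3 -m inch '[[[0,0,0],[0,0,0],1],[[0,0,0],[0,0,0],1],[[0,0,0],[0,0,0],1],[[0,0,0],[0,0,0],1],[[0,0,0],[0,0,0],1],[[0,0,0],[0,0,0],1],[[0,0,0],[0,0,0],1],[[0,0,0],[0,0,0],1]]'
python3 - <<'E'
from h import *
p,R=st();print(comp(p))
E
python3 -m inch '[[[0,0,0],[-0.01,0,0],1],[[0,0,0],[-0.02,0,0],1],[[0,0,0],[-0.02,0,0],1],[[0,0,0],[0,0,0],1],[[0,0,0],[0,0,0],1],[[0,0,0],[0,0,0],1]]'
python3 - <<'E'
from h import *
p,R=st();print(comp(p));snap('wrist','pics/w10.png');g=cv2.imread('pics/w10.png').mean(2);print(g[100:345:4,279].astype(int))
g=cv2.imread('pics/w9.png').mean(2);print(g[100:345:4,279].astype(int))
E
```

```text
clock: 21.05
eef_pos: [0.459, -0.0499, 0.034]
tool_rot: [0.769, 0.639, 0.001, 0.0]
ft_force: [0.8, -0.8, 5.0]
grip_width: 0.0179
grasp_force: 58.5
21.05 [ 0.459  -0.0499  0.034 ] w 0.01789271015717925 f [ 0.8483 -0.7669  4.9527] q [-0.1087  0.3228 -0.3766  0.87    0.0005  1.6474]
[[ 0.1842  0.9829  0.0015]
 [ 0.9829 -0.1842  0.0004]
 [ 0.0006  0.0014 -1.    ]]
[-0.0741 -0.152   0.034 ]
clock: 21.55
eef_pos: [0.4565, -0.063, 0.034]
tool_rot: [0.769, 0.639, 0.002, -0.001]
ft_force: [2.2, 5.5, 5.7]
grip_width: 0.0181
grasp_force: 58.7
21.55 [ 0.4565 -0.063   0.034 ] w 0.018079869456238736 f [2.1889 5.494  5.6555] q [-0.1404  0.3213 -0.3789  0.8691  0.0046  1.6145]
[[ 0.1831  0.9831  0.0021]
 [ 0.9831 -0.1831  0.0043]
 [ 0.0046  0.0013 -1.    ]]
[-0.0742 -0.1654  0.034 ]
[179 179 179 179 179 179 179 179 179 179 179 178 179 179 179 179 179 179
 178 178 179 178 178 179 178 178 178 179 179 178 178 178 178 178 179 178
 178 178 171  33  32  44  45  44  45  44  44  44  44  44  46  45  44  45
  45  46  46  46  46  28  28  43]
[174 174 174 174 174 174 174 174 174 174 175 174 174 174 175 174 175 174
 175 174 175 174 174 174 174 174 174 174 174 174 174 174 174 174 175 175
 175 174 175 175  33  31  41  43  44  43  44  44  44  45  45  45  45  45
  45  45  45  45  46  46  27  28]
```

The pull works: 5.5 N at 13 mm of draw. I'll locate the collar and mark in the wrist image in code and compare.

```bash
python3 - <<'E'
from h import *
F='pics/w10.png'
for n,q in dict(collar=[-.0745,-.0585,.075],coltop=[-.0745,-.0585,.088],tip=[-.0565,-.082,.075],mouth=[-.0745,-.03,.093]).items(): print(n,proj(F,org+RC@q))
im=cv2.imread(F)
g=im.mean(2);print(g[0:120:3,279].astype(int))
# rectify plane z=.075 around mark & collar: rows = y, cols = x
for F in('pics/w9.png','pics/w10.png'):
    im=cv2.imread(F).mean(2).astype(np.float32)
    print(F,'rows y; cols x -.066..-.045')
    for y in np.arange(-.074,-.092,-.001):
        r=[]
        for x in np.arange(-.060,-.043,.0012):
            u,v=proj(F,org+RC@[x,y,.075]);r.append(int(cv2.getRectSubPix(im,(1,1),(float(u),float(v)))[0,0]))
        print(round(y,4),r)
E
```

```text
collar (np.float64(278.03751506718953), np.float64(40.291672423760815))
coltop (np.float64(277.9744320348228), np.float64(32.33326507339831))
tip (np.float64(325.6225861468647), np.float64(101.23415508709428))
mouth (np.float64(277.9838107977206), np.float64(-46.36759724329738))
[180 180 180 180 180 180 180  99 100 100 100  99  99  98  98  96  63 179
 179 179 179 179 179 180 180 180 180 179 179 179 179 179 179 179 179 179
 179 179 180 179]
pics/w9.png rows y; cols x -.066..-.045
-0.074 [80, 97, 99, 99, 99, 99, 99, 99, 99, 98, 98, 99, 99, 137, 159]
-0.075 [80, 99, 99, 100, 100, 99, 100, 99, 99, 99, 99, 99, 99, 132, 160]
-0.076 [81, 99, 100, 100, 101, 100, 100, 100, 100, 100, 100, 100, 99, 127, 160]
-0.077 [80, 99, 100, 100, 100, 100, 100, 100, 100, 100, 100, 100, 98, 139, 161]
-0.078 [79, 99, 101, 101, 101, 100, 112, 111, 107, 107, 110, 101, 99, 131, 160]
-0.079 [79, 99, 101, 100, 100, 100, 91, 106, 131, 140, 140, 140, 135, 139, 158]
-0.08 [81, 100, 101, 131, 133, 133, 129, 128, 125, 129, 140, 140, 139, 140, 140]
-0.081 [80, 99, 97, 89, 119, 140, 140, 140, 140, 140, 141, 141, 142, 142
[... 1608 characters left out ...]
2, 92, 179, 180, 180, 180, 180, 179, 179, 179, 179, 179]
-0.084 [72, 101, 102, 98, 100, 117, 111, 109, 111, 116, 120, 121, 119, 116, 112]
-0.085 [72, 101, 103, 103, 103, 104, 104, 104, 103, 103, 103, 103, 102, 113, 164]
-0.086 [73, 101, 103, 103, 103, 103, 103, 103, 103, 103, 103, 103, 103, 112, 163]
-0.087 [73, 100, 103, 103, 103, 103, 103, 102, 103, 103, 103, 103, 103, 107, 163]
-0.088 [74, 100, 102, 102, 102, 102, 102, 102, 102, 102, 102, 103, 103, 106, 162]
-0.089 [70, 86, 88, 89, 90, 90, 92, 93, 93, 94, 94, 94, 94, 124, 163]
-0.09 [163, 149, 127, 155, 150, 151, 149, 149, 148, 133, 134, 135, 151, 163, 163]
-0.091 [166, 165, 163, 183, 177, 180, 181, 182, 183, 164, 164, 164, 164, 164, 163]
```

The blade's top edge rectifies cleanly, giving mark y ≈ -0.0825, and the collar is near -0.059. I'll pull another 22 mm, then measure both in the same image.

```bash
python3 -m inch '[[[0,0,0],[-0.015,0,0],1],[[0,0,0],[-0.015,0,0],1],[[0,0,0],[-0.015,0,0],1],[[0,0,0],[-0.015,0,0],1],[[0,0,0],[-0.012,0,0],1],[[0,0,0],[0,0,0],1],[[0,0,0],[0,0,0],1],[[0,0,0],[0,0,0],1]]'
cat > col.py <<'E'
from h import *
import sys
def prof(F,x,z,ys):
    im=cv2.imread(F).mean(2).astype(np.float32);P=np.array([proj(F,org+RC@[x,y,z]) for y in ys],np.float32)
    return cv2.remap(im,P[:,:1],P[:,1:],cv2.INTER_LINEAR).ravel()
def edges(F,x,z,lo,hi):
    ys=np.arange(lo,hi,.0002);g=cv2.GaussianBlur(prof(F,x,z,ys)[:,None],(1,5),1).ravel();d=np.diff(g)
    return [(round(float(ys[i]),4),int(d[i])) for i in range(1,len(d)-1) if abs(d[i])>5 and abs(d[i])>=abs(d[i-1]) and abs(d[i])>abs(d[i+1])]
F=sys.argv[1]
if len(sys.argv)<3: snap('wrist',F)
for x in(-.0745,-.0715,-.0775): print('collar top',x,edges(F,x,.088 if x==-.0745 else .0876,-.10,-.045))
for x in(-.053,-.051,-.049): print('blade z.083',x,edges(F,x,.083,-.092,-.074))
p,R=st();print(comp(p),'cam',comp(np.load(F+'.npz')['pose'][:3,3]))
E
python3 col.py pics/w11.png; python3 col.py pics/w10.png x | grep -E 'coll|blade'
```

```text
clock: 22.27
eef_pos: [0.4526, -0.0831, 0.0339]
tool_rot: [0.769, 0.639, 0.003, -0.002]
ft_force: [1.3, 9.4, 6.4]
grip_width: 0.018
grasp_force: 58.8
collar top -0.0745 [(-0.0854, -34), (-0.0842, 9), (-0.0748, 26), (-0.0668, -59)]
collar top -0.0715 [(-0.0854, -29), (-0.0842, 9), (-0.0746, 23), (-0.0666, -57)]
collar top -0.0775 [(-0.0856, -33), (-0.0842, 11), (-0.0748, 22), (-0.0666, -57)]
blade z.083 -0.053 [(-0.0842, 22)]
blade z.083 -0.051 [(-0.0842, 20)]
blade z.083 -0.049 [(-0.0842, 21)]
22.3167 [ 0.4527 -0.0831  0.0339] w 0.018145527809064307 f [1.6275 8.8337 6.2349] q [-0.1865  0.3205 -0.3802  0.869   0.0069  1.5677]
[[ 0.1823  0.9832  0.0023]
 [ 0.9832 -0.1823  0.0065]
 [ 0.0069  0.0011 -1.    ]]
[-0.0743 -0.1859  0.0339] cam [-0.0745 -0.107   0.1997]
collar top -0.0745 [(-0.0648, -34), (-0.0636, 9), (-0.0542, 26), (-0.0462, -58)]
collar top -0.0715 [(-0.0648, -28), (-0.0636, 9), (-0.054, 21), (-0.0462, -56)]
collar top -0.0775 [(-0.065, -35), (-0.0636, 10), (-0.0542, 21), (-0.0462, -56)]
blade z.083 -0.053 [(-0.0896, -23), (-0.084, 21), (-0.0808, -20), (-0.0776, 23)]
blade z.083 -0.051 [(-0.0898, -18), (-0.084, 18), (-0.081, -18), (-0.0776, 18)]
blade z.083 -0.049 [(-0.0898, -19), (-0.084, 18), (-0.081, -20), (-0.0776, 15)]
```

Collar at -0.0796, mark at -0.0825, so 2.9 mm remains.

```bash
python3 -m inch '[[[0,0,0],[-0.0105,0,0],1],[[0,0,0],[0,0,0],1],[[0,0,0],[0,0,0],1],[[0,0,0],[0,0,0],1],[[0,0,0],[0,0,0],1]]'
python3 col.py pics/w12.png
```

```text
clock: 22.73
eef_pos: [0.4521, -0.086, 0.0339]
tool_rot: [0.769, 0.64, 0.003, -0.002]
ft_force: [1.7, 9.1, 6.1]
grip_width: 0.0179
grasp_force: 58.8
collar top -0.0745 [(-0.0884, -34), (-0.0872, 9), (-0.0778, 26), (-0.0698, -59)]
collar top -0.0715 [(-0.0884, -28), (-0.087, 9), (-0.0776, 23), (-0.0696, -57)]
collar top -0.0775 [(-0.0886, -32), (-0.0872, 10), (-0.0776, 21), (-0.0696, -57)]
blade z.083 -0.053 [(-0.0842, 21)]
blade z.083 -0.051 [(-0.0842, 25)]
blade z.083 -0.049 [(-0.0842, 19)]
22.7833 [ 0.4521 -0.086   0.0339] w 0.018123408640784315 f [2.0944 9.9936 5.4583] q [-0.1931  0.3206 -0.3801  0.8691  0.0071  1.5608]
[[ 0.1821  0.9833  0.0023]
 [ 0.9833 -0.1821  0.0068]
 [ 0.0071  0.001  -1.    ]]
[-0.0743 -0.1888  0.0339] cam [-0.0745 -0.11    0.1998]
```

Collar at -0.0824 against mark -0.0825. One last check of the lever, beam and stillness, then I'll hand in.

```bash
python3 -m inch '[[[0,0,0],[0,0,0],1],[[0,0,0],[0,0,0],1],[[0,0,0],[0,0,0],1],[[0,0,0],[0,0,0],1]]'|grep -E 'eef|grasp'; python3 chk.py | grep -E 'scene|top'; python3 col.py pics/w13.png | grep -E 'top -0.0745'; python3 -c "
from workcell import workorder
print(workorder.job_done())"
```

```text
eef_pos: [0.4521, -0.086, 0.034]
grasp_force: 58.8
scene0 0.375 -0.125 0.9946658611297607
top0 0.0 0.25 0.9927735328674316
scene0 0.0 0.0 0.9510176181793213
collar top -0.0745 [(-0.0884, -33), (-0.0872, 9), (-0.0778, 26), (-0.0698, -59)]
the job is handed in; nothing more can be done
None
```

The job is handed in at about 23 s: I swung the lever over (beam tipped) and fully back (beam level again), and the gripper is holding the rod still with its collar level with the mark, measured to about 0.1 mm.

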